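Level a table griddle and hold the level down

TASK

Level the cold table griddle so that oil will not run to one end: set the yellow spirit level upright on its plate, pushed square and flush into the corner of the splash guard, and let it come to rest there. Then let go of it and turn the knob of the screw foot until the bubble sits centred between its two lines. Finish by pressing the level firmly down on the plate with your fingertips, still flush in the corner and with the bubble still centred, and stay pressing so that the lock nut can be tightened; leave the oil bottle, the salt pot and the pepper mill where they are.

Things in the scene. Friction and masses are not known exactly. Their poses are not given: they have to be found in the camera images.
- griddle: Steel table griddle, plate 300 (y) x 180 mm (x). Upright frame, origin on the worktop under the plate's middle; x to the rear splash guard, y from the side guard to the end with the screw foot. Level, its plate top is 62 mm up. Tilts about two plain feet at y -130 mm; screw foot at y +182 mm, this end 2 to 4 mm too low at the start. It cannot be pushed along.
- corner (a point): Inner corner of the splash guard at the plate's surface; axes as the griddle's, but tilting with the plate. Rear guard (3 mm sheet, 17 mm high above the plate): plane x = 0, running to +y the plate's whole length. Side guard (same): plane y = 0, running to -x over the plate's depth. A level flush in the corner has its centre at x -15, y +80, z +21 mm here.
- knob_grip (a point): On the upright axis of the screw foot's round black knob (32 mm thick, 36 over the flutes, 84 to 120 mm above the worktop), at 105 mm, 32 mm beyond the plate's end; it keeps its height. Clockwise seen from above raises this end; the bubble of a level in the corner moves 3.5 mm a radian towards this end. Stiff (0.06 N m), stays where left; 1.2 to 3.2 rad are needed.
- level_center (a point): Centre (half-way up, mid-length) of the yellow spirit level: 160 mm long (x), 30 wide (y), 42 high (z up), 0.4 kg, plain straight faces, vial window in the middle of the flat top. Pushed high on its face it may tip: push it low or held. Press near the middle or evenly beside it, lest it rock. Starts upright on the worktop right of the griddle, pointing ahead. Either end may go to the side guard.
- bubble (a joint): Position of the pale bubble (16 mm long) in the green vial, in m along the level's own +x: 0 is centred between the two black lines (21 mm apart), at most 0.015 either way. It goes to the higher end, 8.5 mm for each 0.01 rad of slope, and settles in about 1.5 s.
- oil_bottle: Oil bottle, 60 x 60 x 271 mm, standing behind the griddle; origin under its middle. A bystander.
- salt_pot: Round oak salt pot, 92 x 92 x 70 mm, to the left; origin under its middle. A bystander.
- pepper_mill: Wooden pepper mill, 58 x 58 x 150 mm, standing behind on the right; origin under its middle. A bystander.
- level: The spirit level itself; origin in the middle of its sole, axes as for its centre.
- griddle_body: The part of the griddle that tilts (housing, plate and guards); its origin lies on the worktop midway between the two plain feet, axes as the corner's.
Mind the look-alikes: they are no part of the job. What is shaped like the level but blue is not meant.

How it is judged:
On the way, in this order (a step that is already met when the one before it is completed fails the run):
1. the level stands upright on the plate, flush in the guard's corner, and it and the bubble have come to rest (x of level_center in the frame of corner between -0.018 and -0.012 m and y of level_center in the frame of corner between 0.077 and 0.083 m and z of level_center in the frame of corner between 0.018 and 0.024 m and angle between the x axis of level and the y axis of griddle_body, either way round below 0.025 rad and angle between level's own z axis and vertical below 0.04 rad and linear speed of level below 0.01 m/s and velocity of joint bubble between -0.003 and 0.003 m/s), for 0.2 s.
2. with the level let go and still flush in the corner, the bubble is centred (x of level_center in the frame of corner between -0.018 and -0.012 m and y of level_center in the frame of corner between 0.077 and 0.083 m and z of level_center in the frame of corner between 0.018 and 0.024 m and angle between the x axis of level and the y axis of griddle_body, either way round below 0.025 rad and angle between level's own z axis and vertical below 0.04 rad and value of joint bubble between -0.0025 and 0.0025 m and contact force between the fingers and level below 0.1 N), for 0.4 s.
At the end, for the whole second after the job is handed in: Level upright on the plate, flush in the corner (centre within 3 mm of its flush place, square to 1.4 deg), bubble within 2.5 mm of the middle, fingers pressing it down: over 3 N of finger force on it and over 9 N between level and plate (own weight about 4 N) (x of level_center in the frame of corner between -0.018 and -0.012 m and y of level_center in the frame of corner between 0.077 and 0.083 m and z of level_center in the frame of corner between 0.018 and 0.024 m and angle between the x axis of level and the y axis of griddle_body, either way round below 0.025 rad and angle between level's own z axis and vertical below 0.04 rad and value of joint bubble between -0.0025 and 0.0025 m and contact force between the fingers and level above 3 N and contact force between level and griddle_body_c0 above 9 N); the arm keeps its last pose, push and grip.
It fails at once if the oil bottle, salt pot or pepper mill was shifted by more than 20 mm (distance of any of oil_bottle, salt_pot, pepper_mill from where it was at the start of the episode above 0.02 m).
It also fails if it takes over 72 s, if anything falls off the work surface, if the arm or the gripper's body presses on something with over 40 N, if the wrist force passes 120 N, or if a joint passes its speed limit or range.

ROBOT

A 6-joint arm with a two-finger parallel gripper is mounted at the origin on a cart in front of the work surface, level with it; the furniture and walls round the work are solid. World frame = base frame: x ahead of the robot, y to its left, z up, the work surface at z = 0. Lengths are in m, angles in rad, forces in N, time in s.
With the tool pointing down it reaches from about 0.25 to 0.725 m from the base axis. Payload 4 kg.
Tool frame: the origin (TCP) lies midway between the tips of the shut fingers; the grasp point (between the pads) lies 19 mm behind it (bot.grip_point_offset is the distance from the TCP to the grasp point, in m); z points along the fingers, y is the line along which they close (so a half turn about z gives the same grasp; the last joint's range is limited). The gripper opens to 85 mm and grips with 20 to 120 N. Pads are 22 mm wide; open, the fingers measure 114 mm over their backs; the gripper's body (76 mm by 85 mm) begins 54 mm behind the grasp point. The pads swing forward as they close: fully open they stand 13 mm farther back than shut.
Start: joints at [1.24, 0.241, 0.005, 1.335, 0, 1.571], TCP at [0.162, 0.473, 0.231] pointing down, gripper open.
Joint ranges: [-2.72, 2.72], [-1.05, 1.87], [-1.09, 1.28], [-1.99, 2.15], [-1.42, 1.44], [-3.14, 3.14]. Speed limits (rad/s): [2.79, 2.79, 3.14, 3.14, 3.14, 3.14].

INTERFACE

Orientations are given as a unit quaternion [x, y, z, w].
In Python, from workcell import bot gives the robot as it stands.
- The arm moves only by the tool step_arm, never from a script. Its argument "targets" is text: rows parted by semicolons, each of 7 numbers parted by spaces: the opening, from -1 (shut) to 1 (fully open), so that 0 is half open, then the shift along the world's x, y, z normalised to -1 to 1, where 1 is 0.5 m, then the turn, a rotation vector about the world's x, y, z normalised to -1 to 1, where 1 is pi/4 rad. In form: gripper x y z wx wy wz; .... A call has 1 to 10 rows; each row is the pose to reach, as a shift and turn from the pose commanded when the call began; what a row does not reach only later rows make up. A row lasts 1/12 s, in which the tool goes at most 41.7 mm and 7.16 degrees, less where a joint would pass 70% of its speed; a pose out of reach is approached as far as the arm can. A call with a number of a shift or a turn outside -1 to 1 is refused whole. A call with a gripper value outside its range is refused whole. The fingers move at their own pace and stop on an object; the grip force is fixed at half the most. Time passes only in rows, so rows that repeat a pose let the fingers close. It gives the time, the measured TCP pose, the force, the opening and the grip force at its end, in the units of the state.
- bot.get_obs(): the state, without advancing time (a new reading comes with each control period).
- bot.camera(name): name is "scene" or "top"; returns the picture (420x560x3 uint8, red, green, blue); there is no depth.
- bot.camera_info(name): a dict with "vertical_fov" (degrees; the focal length in pixels is half the picture's height over the tangent of half this angle, whatever the lens; pixels are square), "cx", "cy" (the principal point, pixels), "pose" (4x4, takes a point from camera to world coordinates). Camera axes: x right, y up, looking along -z (the intrinsics and any distortion apply to the point x, -y, -z); pixel columns grow to the right and rows downward; lengths in m; the calibration is good to about 2 mm. A picture is of the moment at which its call begins. camera_info takes no time and is no camera call.
- bot.job_done(): hands the job in; it is judged then, once.
The state is a dict: "clock": time; "joint_pos": joint angles; "joint_vel": joint speeds; "tau": joint torques, N m; "eef_pos": TCP position; "tool_rot": TCP orientation; "ft_force": force on the tool from outside, world axes, zero at the start; "ft_torque": the same for the moment, N m; "grip_width": finger opening in m; "grasp_force": force on a finger pad.
Only numpy, scipy, OpenCV 4.12 (cv2) and the standard library are available. Lean on these libraries where they do the work, as an engineer would, in place of code of your own. Each camera call takes 0.05 s, during which the arm holds its last target. There are 200 camera calls.

## Working session

There is one attempt and no reset: what is moved stays moved. The work goes in short steps, Python scripts to look and compute and a tool call to move; the robot and the scene stay as the last step left them, time stands still between calls to the robot, and variables do not carry over. Pictures are saved under pics/ and viewed, at most 10 in all, crops included, and the job is handed in when it is done.

Besides the shell and the picture viewer there is one more tool, called after ">>>" as name(argument=value, ...) on one line, values as JSON. step_arm: Moves the arm, as the interface text tells. Scaled input: -1 to 1 covers 0.5 m each way for a shift and pi/4 rad each way for a turn. Its arguments: {"type":"object","properties":{"targets":{"type":"string"}},"required":["targets"]}

```bash
mkdir -p pics; ls; python3 - <<'E'
from workcell import bot
import cv2
for n in("scene","top"):
    im=bot.camera(n); cv2.imwrite(f"pics/{n}0.png",im[:,:,::-1])
    print(n,bot.camera_info(n))
print(bot.get_obs())
E
```

```text
pics
scene {'vertical_fov': 50.92021485439159, 'cx': 284.0208570181648, 'cy': 217.98319351033933, 'pose': array([[ 0.64578583,  0.38127492, -0.66150593, -0.3822664 ],
       [-0.76342697,  0.33586686, -0.55169984, -0.72627405],
       [ 0.01182861,  0.86129141,  0.50797362,  0.74445512],
       [ 0.        ,  0.        ,  0.        ,  1.        ]])}
top {'vertical_fov': 47.3659292016743, 'cx': 284.77239405244626, 'cy': 217.30145496393448, 'pose': array([[ 0.40342813,  0.72404256, -0.55947128, -0.48058519],
       [-0.91490794,  0.32838572, -0.23474729, -0.40510487],
       [ 0.01375535,  0.60656838,  0.79491232,  1.48682039],
       [ 0.        ,  0.        ,  0.        ,  1.        ]])}
{'clock': 0.1, 'joint_pos': array([1.24004174e+00, 2.41327252e-01, 3.87649910e-03, 1.33521644e+00,
       2.19530363e-05, 1.57081030e+00]), 'joint_vel': array([-5.08638238e-05, -1.37070101e-03,  3.56885050e-03, -8.37464241e-04,
        2.33587323e-03,  4.33236329e-04]), 'tau': array([-7.54516441e-04, -3.73138368e+01,  2.53009397e+01,  1.08430570e-02,
       -6.61251943e-05,  1.35065864e-05]), 'eef_pos': array([0.16218904, 0.47236779, 0.23051387]), 'tool_rot': array([ 1.64631320e-01,  9.86354730e-01, -9.20864048e-04, -1.64815441e-04]), 'ft_force': array([ 0.06883562,  0.04837139, -0.23305721]), 'ft_torque': array([-0.09199678,  0.01108546,  0.00378686]), 'grasp_force': 0.0, 'grip_width': 0.08509248187822659}
```

View pics/scene0.png

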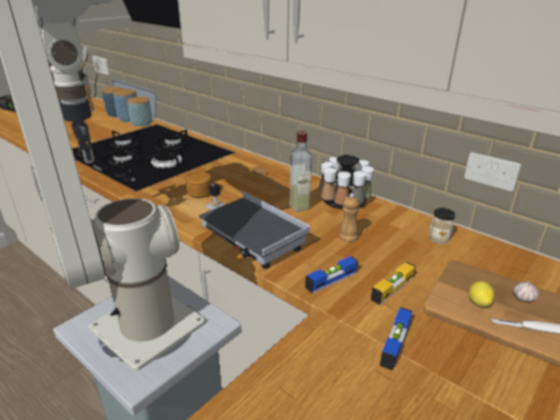

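View pics/top0.png

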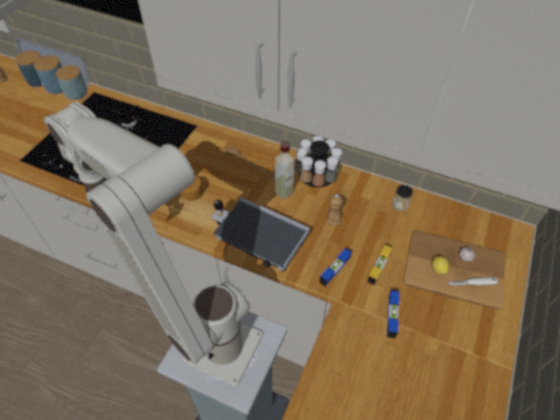

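The scene picture shows the griddle at (255,225), with the knob at its left end (215,190) and the side guard at its right. Candidates for the level:
- yellow at (394,282) in scene and (380,263) in top
- blue at (332,273) in scene
- blue at (397,337) in scene

The yellow one is the one I want. I'll check it in close crops.

```bash
cat > h.py <<'E'
import numpy as np, cv2
from workcell import bot
def cam(n):
    i=bot.camera_info(n); return i['pose'],210/np.tan(np.radians(i['vertical_fov']/2)),i['cx'],i['cy']
def ray(n,u,v):
    P,f,cx,cy=cam(n); d=P[:3,:3]@np.array([(u-cx)/f,-(v-cy)/f,-1]); return P[:3,3],d
def onz(n,u,v,z):
    o,d=ray(n,u,v); return o+d*(z-o[2])/d[2]
def proj(n,p):
    P,f,cx,cy=cam(n); q=P[:3,:3].T@(np.array(p)-P[:3,3]); return np.round([cx+f*q[0]/-q[2],cy+f*q[1]/q[2]],1)
def tri(a,b):
    (o,d),(o2,e)=ray("scene",*a),ray("top",*b)
    t=np.linalg.lstsq(np.c_[d,-e],o2-o,rcond=None)[0]; p,q=o+d*t[0],o2+e*t[1]; return (p+q)/2,np.linalg.norm(p-q)
def crop(n,u0,v0,w,h,s,f,im=None):
    im=bot.camera(n) if im is None else im
    cv2.imwrite(f,cv2.resize(im[v0:v0+h,u0:u0+w,::-1],None,fx=s,fy=s,interpolation=cv2.INTER_CUBIC))
E
python3 - <<'E'
from h import *
crop("scene",190,170,232,140,3.4,"pics/s1.png")
crop("top",200,180,200,110,4,"pics/t1.png")
E
```

```text
(no output)
```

View pics/s1.png

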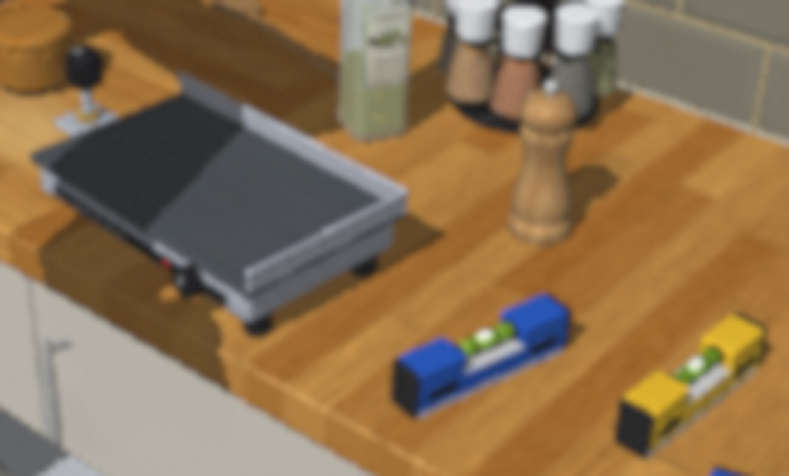

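View pics/t1.png

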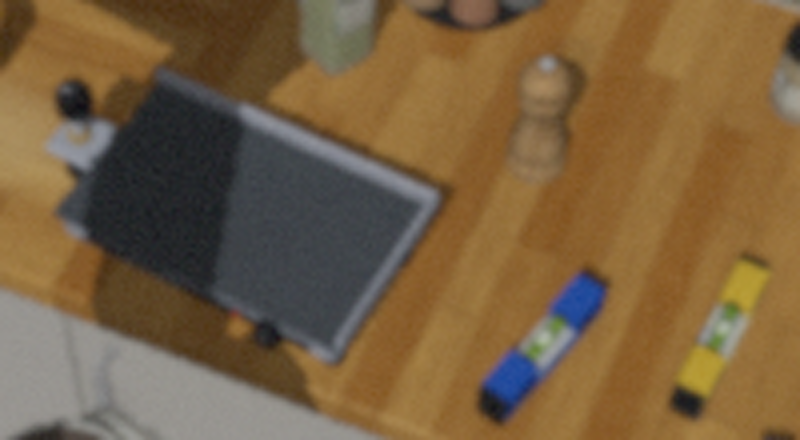

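```bash
cat > fit.py <<'E'
from h import *
from scipy.optimize import least_squares
S=lambda u,v:("scene",190+u/3.4,170+v/3.4)
T=lambda u,v:("top",200+u/4,180+v/4)
def fit(obs,x0):
    def P(x,p): 
        c,s=np.cos(x[2]),np.sin(x[2]); return [x[0]+c*p[0]-s*p[1],x[1]+s*p[0]+c*p[1],p[2]]
    def R(x):
        r=[]
        for (n,u,v),p in obs:
            r+=list((proj0(n,P(x,p))-[u,v]))
        return np.array(r)
    s=least_squares(R,x0,loss='soft_l1'); print(np.round(s.x,4)); print(np.round(R(s.x).reshape(-1,2),1).tolist()); return s.x
def proj0(n,p):
    Pm,f,cx,cy=cam(n); q=Pm[:3,:3].T@(np.array(p)-Pm[:3,3]); return np.array([cx+f*q[0]/-q[2],cy+f*q[1]/q[2]])
E
python3 - <<'E'
from fit import *
# griddle frame: middle; corner at x=+90,y=-150
g=[(S(406,192),(.093,-.153,.079)),(S(248,272),(-.09,-.153,.079)),(S(183,76),(.093,.15,.076)),(S(36,157),(-.09,.15,.059)),
(T(441,190),(.093,-.153,.079)),(T(335,352),(-.09,-.153,.079)),(T(161,70),(.093,.15,.076)),(T(60,212),(-.09,.15,.059)),
(S(84,65),(0,.182,.102)),(T(74,98),(0,.182,.102))]
fit(g,[.45,.0,0.])
l=[(S(620,402),(-.08,.015,.042)),(S(650,413),(-.08,-.015,.042)),(S(738,314),(.08,.015,.042)),(S(768,326),(.08,-.015,.042)),(S(645,455),(-.08,-.015,0)),(S(618,440),(-.08,.015,0)),
(T(745,255),(.08,.015,.042)),(T(770,262),(.08,-.015,.042)),(T(672,408),(-.08,.015,0)),(T(698,416),(-.08,-.015,0))]
x=fit(l,[.45,-.3,0.])
print(tri(S(84,65)[1:],T(74,98)[1:]))
for a,b in [((406,192),(441,190)),((248,272),(335,352)),((183,76),(161,70)),((36,157),(60,212))]: print(tri(S(*a)[1:],T(*b)[1:]))
for u in [(540,225)]: print('mill',onz(*S(*u),0))
print('bottle',onz(*S(375,125),0)); print('blue',onz(*S(400,370),.042),onz(*S(545,300),.042))
E
```

```text
[ 0.4229  0.069  -0.1109]
[[1.6, 0.1], [0.1, 1.2], [0.7, -0.5], [-2.2, -1.2], [-0.6, 1.6], [0.6, -1.8], [-0.4, -0.7], [-2.5, -0.2], [0.6, 1.0], [-0.1, 0.9]]
[ 0.4993 -0.3679 -0.094 ]
[[-0.1, -1.6], [1.2, 0.8], [0.2, -1.9], [1.2, -0.6], [0.5, 1.5], [-1.4, 0.1], [-1.1, -0.9], [0.3, 0.7], [-1.9, -0.1], [-0.6, 1.6]]
(array([0.44290724, 0.2500899 , 0.10618387]), np.float64(0.002932409428910744))
(array([ 0.50166886, -0.09036552,  0.07873067]), np.float64(0.009007861655762797))
(array([ 0.3069583 , -0.07782632,  0.08831451]), np.float64(0.006324397118709207))
(array([0.52688564, 0.20464147, 0.07759067]), np.float64(0.0022576081514432624))
(array([0.35361128, 0.22099098, 0.05630921]), np.float64(0.0021299995869237458))
mill [ 0.63550027 -0.14133166  0.        ]
bottle [0.68319205 0.08938039 0.        ]
blue [ 0.33966315 -0.20519173  0.042     ] [ 0.48708899 -0.23818516  0.042     ]
```

The yellow level is at about (0.499,-0.368) with yaw -0.094. The griddle corner is at about (0.496,-0.090) with yaw -0.111. The knob is at (0.443,0.250), where triangulation and the fit agree. I'll now move towards the level, with tool y going to azimuth -1.665.

>>> step_arm(targets="1 0.225 -0.56 0 0 0 -1;1 0.225 -0.56 0 0 0 -1;1 0.225 -0.56 0 0 0 -1;1 0.225 -0.56 0 0 0 -1;1 0.225 -0.56 0 0 0 -1;1 0.225 -0.56 0 0 0 -1;1 0.225 -0.56 0 0 0 -1;1 0.225 -0.56 0 0 0 -1")

```text
clock: 0.87
eef_pos: [0.2755, 0.1883, 0.2313]
tool_rot: [0.533, 0.846, -0.001, 0.001]
ft_force: [-0.5, 0.4, 0.8]
grip_width: 0.0853
grasp_force: 0.0
```

>>> step_arm(targets="1 0.225 -0.56 0 0 0 -1;1 0.225 -0.56 0 0 0 -1;1 0.225 -0.56 0 0 0 -1;1 0.225 -0.56 0 0 0 -1;1 0.225 -0.56 0 0 0 -1;1 0.225 -0.56 0 0 0 -1;1 0.225 -0.56 0 0 0 -1;1 0.225 -0.56 0 0 0 -1")

```text
clock: 1.53
eef_pos: [0.3891, -0.092, 0.2313]
tool_rot: [0.816, 0.578, 0.0, 0.001]
ft_force: [0.4, -0.2, -0.2]
grip_width: 0.0853
grasp_force: 0.0
```

>>> step_arm(targets="1 0.225 -0.56 0 0 0 -1;1 0.225 -0.56 0 0 0 -1;1 0.225 -0.56 0 0 0 -1;1 0.225 -0.56 0 0 0 -1;1 0.225 -0.56 0 0 0 -1;1 0.225 -0.56 0 0 0 -1;1 0.225 -0.56 0 0 0 -1;1 0.225 -0.56 0 0 0 -1")

```text
clock: 2.2
eef_pos: [0.501, -0.3718, 0.2289]
tool_rot: [0.975, 0.223, -0.001, 0.0]
ft_force: [-0.1, -0.9, -0.2]
grip_width: 0.0854
grasp_force: 0.0
```

>>> step_arm(targets="1 0 0.008 -0.1 0 0 -0.7;1 0 0.008 -0.2 0 0 -0.7;1 0 0.008 -0.27 0 0 -0.7;1 0 0.008 -0.27 0 0 -0.7;1 0 0.008 -0.27 0 0 -0.7;1 0 0.008 -0.27 0 0 -0.7")

```text
clock: 2.7
eef_pos: [0.4988, -0.3616, 0.0939]
tool_rot: [0.999, -0.047, -0.002, -0.001]
ft_force: [0.2, -0.7, 1.6]
grip_width: 0.0856
grasp_force: 0.0
```

```bash
python3 - <<'E'
from h import *
a=bot.camera("scene");b=bot.camera("top")
a=cv2.resize(a[220:320,340:460],None,fx=3.3,fy=3.3,interpolation=2);b=cv2.resize(b[210:310,330:450],None,fx=3.3,fy=3.3,interpolation=2)
cv2.imwrite("pics/g1.png",np.hstack([a,b])[:,:,::-1])
print(bot.get_obs()['eef_pos'],bot.get_obs()['joint_pos'].round(2))
E
```

```text
[ 0.5002703  -0.36284605  0.0963965 ] [-0.63  0.56  0.12  1.13  0.    2.61]
```

View pics/g1.png

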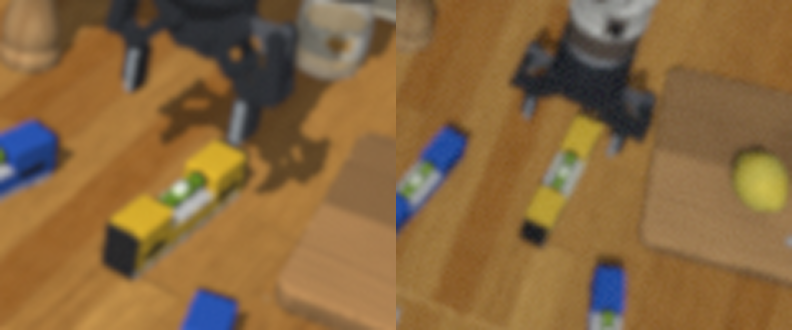

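```bash
python3 - <<'E'
from h import *
print(proj("scene",[.5003,-.3628,.109]),proj("top",[.5003,-.3628,.109]),"read 396.2 253.8 ; 381.7? ")
print(tri((396.2,253.8),(330+(528-396+615-396)/2/3.3,210+(115+150)/2/3.3)))
print(onz("scene",394.5,277.6,.042),onz("top",381.2,262.1,.042),tri((394.5,277.6),(381.2,262.1)))
E
```

```text
[397.5 253.3] [382.6 249.6] read 396.2 253.8 ; 381.7? 
(array([ 0.49536359, -0.36369493,  0.11141171]), np.float64(0.004396780011915336))
[ 0.49008743 -0.37011508  0.042     ] [ 0.49461711 -0.37148036  0.042     ] (array([ 0.49419784, -0.37017096,  0.04028456]), np.float64(0.003667861429714112))
```

>>> step_arm(targets="1 0 -0.01 -0.08 0 0 0;1 0 -0.01 -0.14 0 0 0;1 0 -0.01 -0.154 0 0 0;1 0 -0.01 -0.154 0 0 0;-1 0 -0.01 -0.154 0 0 0;-1 0 -0.01 -0.154 0 0 0;-1 0 -0.01 -0.154 0 0 0;-1 0 -0.01 -0.154 0 0 0;-1 0 -0.01 -0.154 0 0 0;-1 0 -0.01 -0.154 0 0 0")

```text
clock: 3.63
eef_pos: [0.5011, -0.3687, 0.0212]
tool_rot: [0.999, -0.047, 0.001, 0.001]
ft_force: [-0.4, 1.3, 6.0]
grip_width: 0.0286
grasp_force: 62.5
```

>>> step_arm(targets="-1 0 0 0.08 0 0 0;-1 0 0 0.16 0 0 0;-1 0 0 0.24 0 0 0;-1 0 0.03 0.28 0 0 0.1;-1 -0.01 0.11 0.28 0 0 0.25;-1 -0.02 0.19 0.28 0 0 0.4;-1 -0.02 0.27 0.28 0 0 0.55;-1 -0.02 0.35 0.28 0 0 0.7;-1 -0.02 0.43 0.28 0 0 0.85;-1 -0.02 0.5 0.28 0 0 1")

```text
clock: 4.47
eef_pos: [0.4884, -0.1157, 0.1586]
tool_rot: [0.94, 0.341, -0.001, -0.001]
ft_force: [0.7, 0.8, -4.1]
grip_width: 0.0289
grasp_force: 61.2
```

>>> step_arm(targets="-1 -0.01 0.08 0 0 0 0.15;-1 -0.02 0.15 0 0 0 0.3;-1 -0.024 0.2 0 0 0 0.45;-1 -0.024 0.24 0 0 0 0.6;-1 -0.024 0.25 0 0 0 0.75;-1 -0.024 0.25 0 0 0 0.9;-1 -0.024 0.25 0 0 0 0.98;-1 -0.024 0.25 0 0 0 0.98;-1 -0.024 0.25 0 0 0 0.98")

```text
clock: 5.22
eef_pos: [0.4772, 0.0069, 0.1588]
tool_rot: [0.746, 0.666, -0.001, -0.0]
ft_force: [-0.3, 0.3, -4.6]
grip_width: 0.0287
grasp_force: 61.2
```

```bash
python3 - <<'E'
from h import *
from scipy.spatial.transform import Rotation as R
a=bot.camera("scene");b=bot.camera("top");o=bot.get_obs();print(o['eef_pos'],o['ft_force'],o['grip_width'],o['grasp_force'])
y=R.from_quat(o['tool_rot']).as_matrix();print(y.round(4),np.arctan2(y[1,1],y[0,1]))
a=cv2.resize(a[160:275,190:320],None,fx=3,fy=3,interpolation=2);b=cv2.resize(b[160:275,190:320],None,fx=3,fy=3,interpolation=2)
cv2.imwrite("pics/p1.png",np.hstack([a,b])[:,:,::-1])
E
```

```text
[0.47752677 0.00671505 0.15894209] [-0.40182393  0.48502306 -3.88367772] 0.029094815176315045 61.18725299835205
[[ 1.123e-01  9.937e-01 -9.000e-04]
 [ 9.937e-01 -1.123e-01 -1.000e-04]
 [-2.000e-04 -9.000e-04 -1.000e+00]] -0.11251751237059018
```

View pics/p1.png

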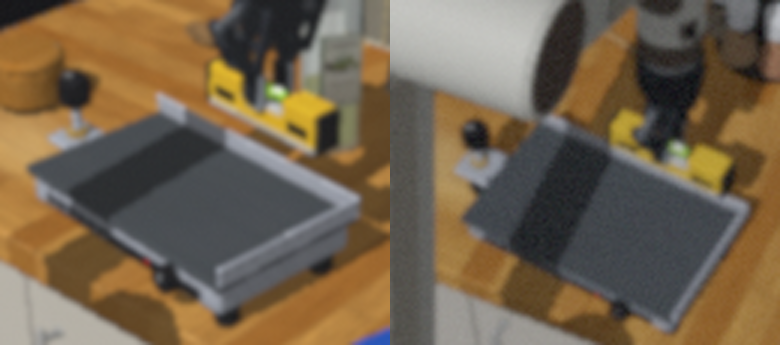

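>>> step_arm(targets="-1 0 0 -0.06 0 0 0;-1 0 0 -0.1 0 0 0;-1 0 0 -0.13 0 0 0;-1 0 0 -0.147 0 0 0;-1 0 0 -0.147 0 0 0;-1 0 0 -0.147 0 0 0")

```text
clock: 5.82
eef_pos: [0.4779, 0.0068, 0.0859]
tool_rot: [0.745, 0.667, -0.0, -0.0]
ft_force: [0.7, 0.1, -3.6]
grip_width: 0.0285
grasp_force: 61.2
```

```bash
python3 - <<'E'
from h import *
a=bot.camera("scene");b=bot.camera("top");o=bot.get_obs();print(o['eef_pos'],o['ft_force'])
a=cv2.resize(a[170:260,190:320],None,fx=6,fy=6,interpolation=2)
cv2.imwrite("pics/p2.png",a[:,:,::-1])
E
```

```text
[0.47890597 0.00682731 0.08686014] [-0.55675369  0.2640604  -4.92912683]
```

View pics/p2.png

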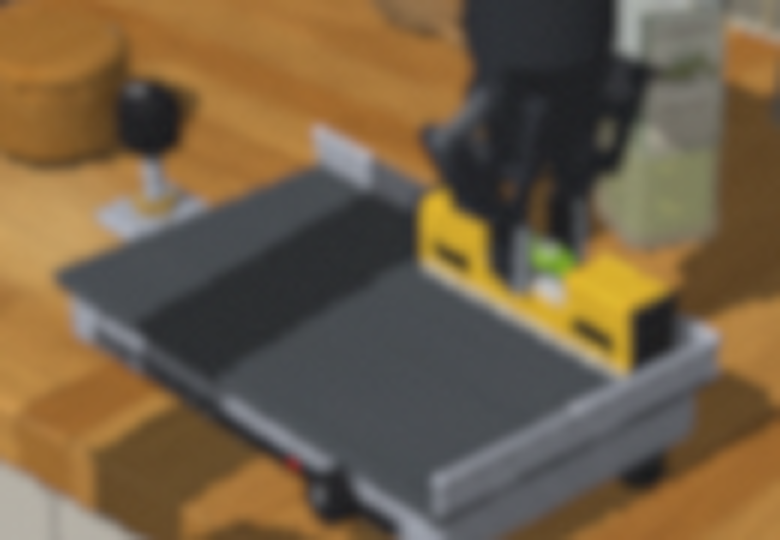

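>>> step_arm(targets="-1 0.004 0 0 0 0 0;-1 0.008 -0.001 0 0 0 0;-1 0.012 -0.001 0 0 0 0;-1 0.016 -0.002 0 0 0 0;-1 0.016 -0.002 0 0 0 0;-1 0.016 -0.002 0 0 0 0")

```text
clock: 6.42
eef_pos: [0.4861, 0.0059, 0.0859]
tool_rot: [0.745, 0.667, 0.0, 0.0]
ft_force: [-0.5, -0.3, -4.5]
grip_width: 0.0283
grasp_force: 61.2
```

>>> step_arm(targets="-1 0 -0.004 0 0 0 0;-1 -0.001 -0.008 0 0 0 0;-1 -0.001 -0.008 0 0 0 0;-1 -0.001 -0.008 0 0 0 0")

```text
clock: 6.75
eef_pos: [0.4852, 0.0017, 0.0857]
tool_rot: [0.745, 0.667, -0.0, -0.0]
ft_force: [0.5, 0.5, -3.7]
grip_width: 0.0291
grasp_force: 61.2
```

>>> step_arm(targets="-1 0.004 0 0 0 0 0;-1 0.008 -0.001 0 0 0 0;-1 0.008 -0.001 0 0 0 0;-1 0.008 -0.001 0 0 0 0")

```text
clock: 7.08
eef_pos: [0.4896, 0.0014, 0.0858]
tool_rot: [0.745, 0.667, 0.0, 0.0]
ft_force: [0.5, -0.2, -2.7]
grip_width: 0.0291
grasp_force: 61.2
```

>>> step_arm(targets="-1 0 -0.004 0 0 0 0;-1 -0.001 -0.008 0 0 0 0;-1 -0.001 -0.008 0 0 0 0;-1 -0.001 -0.008 0 0 0 0")

```text
clock: 7.42
eef_pos: [0.4888, -0.0028, 0.0858]
tool_rot: [0.745, 0.667, -0.0, 0.0]
ft_force: [0.4, -0.4, -3.1]
grip_width: 0.0291
grasp_force: 61.2
```

>>> step_arm(targets="-1 0.002 0 0 0 0 0;-1 0.004 0 0 0 0 0;-1 0.004 0 0 0 0 0;-1 0.004 0 0 0 0 0")

```text
clock: 7.75
eef_pos: [0.4897, -0.0026, 0.0854]
tool_rot: [0.745, 0.667, -0.001, -0.001]
ft_force: [-3.7, -0.9, -2.5]
grip_width: 0.0291
grasp_force: 61.4
```

>>> step_arm(targets="-1 0 -0.002 0 0 0 0;-1 0 -0.004 0 0 0 0;-1 0 -0.004 0 0 0 0;-1 0 -0.004 0 0 0 0")

```text
clock: 8.08
eef_pos: [0.4897, -0.0032, 0.0853]
tool_rot: [0.745, 0.667, 0.0, -0.002]
ft_force: [-4.6, 4.1, -3.2]
grip_width: 0.029
grasp_force: 61.3
```

Contact with both guards. Next I lower onto the plate.

>>> step_arm(targets="-1 0 0 -0.002 0 0 0;-1 0 0 -0.004 0 0 0;-1 0 0 -0.005 0 0 0;-1 0 0 -0.005 0 0 0;-1 0 0 -0.005 0 0 0")

```text
clock: 8.5
eef_pos: [0.4898, -0.0032, 0.0833]
tool_rot: [0.745, 0.667, 0.0, -0.002]
ft_force: [-5.2, 4.3, 0.8]
grip_width: 0.0287
grasp_force: 61.9
```

>>> step_arm(targets="-1 0 0 -0.002 0 0 0;-1 0 0 -0.002 0 0 0;0.2 0 0 -0.002 0 0 0;0.2 0 0 -0.002 0 0 0;0.2 0 0 -0.002 0 0 0;0.2 0 0 -0.002 0 0 0;0.2 0 0 -0.002 0 0 0")

```text
clock: 9.08
eef_pos: [0.4918, -0.0048, 0.0828]
tool_rot: [0.745, 0.667, 0.001, 0.001]
ft_force: [0.2, 0.4, 0.3]
grip_width: 0.0512
grasp_force: 0.0
```

```bash
python3 - <<'E'
from h import *
a=bot.camera("scene");b=bot.camera("top");o=bot.get_obs();print(o['eef_pos'],o['ft_force'],o['grip_width'])
a=cv2.resize(a[195:245,250:320],None,fx=5.6,fy=5.6,interpolation=2);b=cv2.resize(b[190:240,255:325],None,fx=5.6,fy=5.6,interpolation=2)
cv2.imwrite("pics/p3.png",np.hstack([a,b])[:,:,::-1])
E
```

```text
[ 0.49133727 -0.00477165  0.0824944 ] [-0.49643066 -0.8202823   0.00887717] 0.051428824048319666
```

View pics/p3.png

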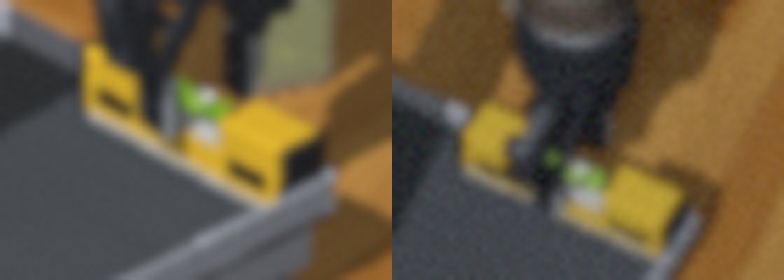

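The level looks flush at (250,180) in the scene crop and (590,180) in the top crop. I'll seat it with low pushes of the shut fingertips, front face first.

>>> step_arm(targets="0.2 0 0 0.07 0 0 0;0.2 0 0 0.14 0 0 0;-1 -0.05 -0.004 0.14 0 0 0;-1 -0.1 -0.008 0.14 0 0 0;-1 -0.1 -0.008 0.14 0 0 0;-1 -0.1 -0.008 0.07 0 0 0;-1 -0.1 -0.008 0 0 0 0;-1 -0.1 -0.008 -0.02 0 0 0;-1 -0.1 -0.008 -0.02 0 0 0;-1 -0.1 -0.008 -0.02 0 0 0")

```text
clock: 10.02
eef_pos: [0.4408, -0.0087, 0.0719]
tool_rot: [0.745, 0.667, -0.0, -0.0]
ft_force: [-0.0, 0.3, -0.2]
grip_width: -0.0001
grasp_force: 0.0
```

>>> step_arm(targets="-1 0.006 -0.001 0 0 0 0;-1 0.012 -0.001 0 0 0 0;-1 0.018 -0.002 0 0 0 0;-1 0.024 -0.003 0 0 0 0;-1 0.028 -0.003 0 0 0 0;-1 0.032 -0.004 0 0 0 0;-1 0.032 -0.004 0 0 0 0;-1 0.032 -0.004 0 0 0 0")

```text
clock: 10.68
eef_pos: [0.4569, -0.0106, 0.0723]
tool_rot: [0.745, 0.667, -0.0, -0.0]
ft_force: [0.4, -1.4, 1.1]
grip_width: -0.0001
grasp_force: 0.0
```

>>> step_arm(targets="-1 0.004 0 0 0 0 0;-1 0.008 -0.001 0 0 0 0;-1 0.008 -0.001 0 0 0 0;-1 0.008 -0.001 0 0 0 0")

```text
clock: 11.02
eef_pos: [0.4599, -0.0109, 0.0721]
tool_rot: [0.745, 0.667, -0.001, -0.001]
ft_force: [-4.3, 1.5, 1.9]
grip_width: -0.0001
grasp_force: 1.9
```

>>> step_arm(targets="-1 0.004 0 0 0 0 0;-1 0.008 -0.001 0 0 0 0;-1 0.008 -0.001 0 0 0 0;-1 0.008 -0.001 0 0 0 0")

```text
clock: 11.35
eef_pos: [0.4599, -0.011, 0.0716]
tool_rot: [0.745, 0.667, -0.003, -0.004]
ft_force: [-12.5, 2.2, 9.4]
grip_width: -0.0
grasp_force: 6.6
```

Rear contact is solid at the expected offset, so it was already flush. Now a gentle push on the end.

>>> step_arm(targets="-1 -0.06 0.006 0 0 0 0;-1 -0.06 0.006 0.08 0 0 0;-1 -0.06 0.006 0.16 0 0 0;-1 -0.02 0.08 0.16 0 0 0;-1 0.02 0.15 0.16 0 0 0;-1 0.06 0.208 0.16 0 0 0;-1 0.06 0.208 0.1 0 0 0;-1 0.06 0.208 0.03 0 0 0;-1 0.06 0.208 0.018 0 0 0;-1 0.06 0.208 0.018 0 0 0")

```text
clock: 12.18
eef_pos: [0.4926, 0.092, 0.0789]
tool_rot: [0.745, 0.667, -0.003, -0.001]
ft_force: [-0.7, -0.0, -0.3]
grip_width: 0.0003
grasp_force: 0.0
```

>>> step_arm(targets="-1 -0.001 -0.006 0 0 0 0;-1 -0.001 -0.012 0 0 0 0;-1 -0.002 -0.018 0 0 0 0;-1 -0.002 -0.022 0 0 0 0;-1 -0.002 -0.022 0 0 0 0;-1 -0.002 -0.022 0 0 0 0")

```text
clock: 12.68
eef_pos: [0.4959, 0.0845, 0.0836]
tool_rot: [0.745, 0.667, 0.005, -0.002]
ft_force: [0.7, 10.1, 0.8]
grip_width: -0.0
grasp_force: 5.1
```

>>> step_arm(targets="-1 0 0.04 0 0 0 0;-1 0 0.04 0.08 0 0 0;-1 0 0.04 0.16 0 0 0.15;1 -0.03 0.11 0.22 0 0 0.3;1 -0.06 0.18 0.22 0 0 0.45;1 -0.09 0.25 0.22 0 0 0.6;1 -0.1 0.32 0.22 0 0 0.75;1 -0.1 0.34 0.22 0 0 0.9;1 -0.1 0.34 0.22 0 0 1;1 -0.1 0.34 0.22 0 0 1")

```text
clock: 13.52
eef_pos: [0.4443, 0.2522, 0.193]
tool_rot: [0.432, 0.902, 0.001, 0.001]
ft_force: [-0.3, 1.0, 0.9]
grip_width: 0.0833
grasp_force: 0.0
```

>>> step_arm(targets="1 0 0 0 0 0 0.15;1 0 0 0 0 0 0.3;1 0 0 0 0 0 0.45;1 0 0 0 0 0 0.6;1 0 0 0 0 0 0.75;1 0 0 0 0 0 0.9;1 0 0 0 0 0 1;1 0 0 0 0 0 1")

```text
clock: 14.18
eef_pos: [0.4446, 0.2505, 0.1925]
tool_rot: [0.057, 0.998, 0.0, 0.001]
ft_force: [0.2, -1.0, -0.2]
grip_width: 0.0851
grasp_force: 0.0
```

>>> step_arm(targets="1 0 0 0 0 0 0.15;1 0 0 0 0 0 0.3;1 0 0 0 0 0 0.45;1 0 0 0 0 0 0.6;1 0 0 0 0 0 0.75;1 0 0 0 0 0 0.9;1 0 0 0 0 0 1;1 0 0 0 0 0 1")

```text
clock: 14.85
eef_pos: [0.4444, 0.2508, 0.1921]
tool_rot: [-0.329, 0.944, 0.0, 0.001]
ft_force: [-0.4, -0.0, -0.1]
grip_width: 0.0854
grasp_force: 0.0
```

```bash
python3 - <<'E'
from h import *
o=bot.get_obs();print(o['eef_pos'],o['joint_pos'].round(3))
a=np.mean([bot.camera("scene").astype(float) for _ in range(8)],0);b=np.mean([bot.camera("top").astype(float) for _ in range(8)],0)
np.savez("b0.npz",a=a,b=b)
c=lambda im,u,v,w,h,s:cv2.resize(im[v:v+h,u:u+w],None,fx=s,fy=s,interpolation=2)
im=np.vstack([np.hstack([c(a,250,195,60,45,6.6),c(b,255,190,60,45,6.6)]),np.hstack([c(a,200,160,60,45,6.6),c(b,200,180,60,45,6.6)])])
cv2.imwrite("pics/k1.png",im.clip(0,255)[:,:,::-1]);print(im.shape)
E
```

```text
[0.44437505 0.25079054 0.19208006] [ 0.514  0.28  -0.046  1.243 -0.    -0.157]
(594, 792, 3)[ WARN:0@11.910] global loadsave.cpp:1063 imwrite_ Unsupported depth image for selected encoder is fallbacked to CV_8U.
```

View pics/k1.png

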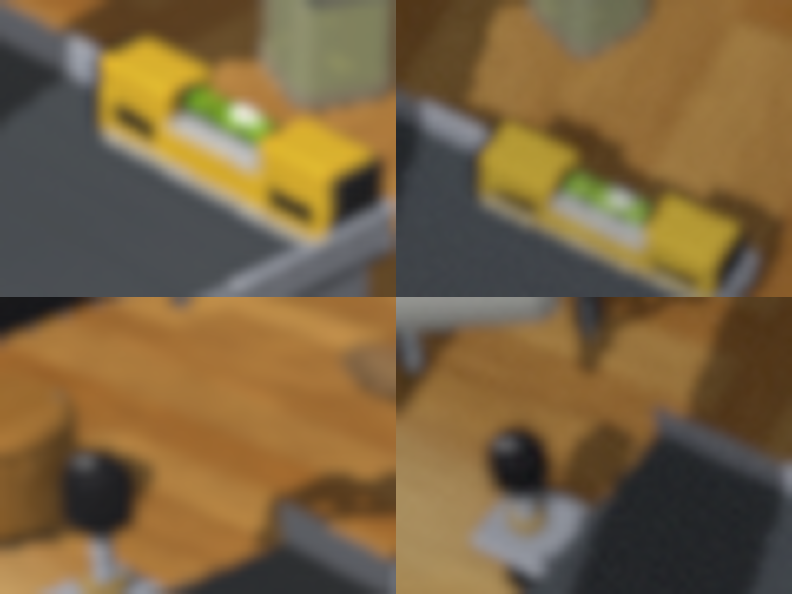

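```bash
cat > bub.py <<'E'
from h import *
from fit import proj0
s=np.arange(-34,35,2)/1000
def prof(im,n,C,yaw,z0,off=0):
    u=np.array([np.cos(yaw),np.sin(yaw),0]); p=np.array([proj0(n,np.array([C[0],C[1],z0])+t*u) for t in s]).astype(np.float32)
    return np.array([cv2.remap(im.astype(np.float32),p[:,0]+0,p[:,1]+np.float32(off+k),cv2.INTER_CUBIC)[:,0] for k in(-.5,0,.5)]).mean(0)
def show(im,n,C,yaw,z0,offs):
    for o in offs:
        q=prof(im,n,C,yaw,z0,o); print(n,o,'B',q[:,2].astype(int).tolist()); print('   G-R',(q[:,1]-q[:,0]).astype(int).tolist())
E
python3 - <<'E'
from bub import *
d=np.load("b0.npz")
for n,k in(("scene","a"),("top","b")):
    print("NOW"); show(d[k],n,(.489,-.0105),1.46,.062+.036,(-2,-1,0,1))
    im=cv2.imread(f"pics/{n}0.png")[:,:,::-1]
    print("REF"); show(im,n,(.4993,-.3679),-.094,.036,(-1,0,1))
E
```

```text
NOW
scene -2 B [46, 46, 48, 50, 52, 53, 53, 53, 53, 58, 65, 84, 99, 121, 134, 148, 153, 152, 144, 129, 110, 90, 73, 63, 58, 57, 56, 55, 50, 46, 43, 40, 40, 41, 42]
   G-R [-41, -42, -43, -43, -42, -40, -37, -30, -26, -19, -17, -13, -14, -13, -16, -17, -19, -19, -20, -20, -21, -22, -23, -24, -23, -24, -22, -21, -16, -14, -13, -15, -20, -25, -32]
scene -1 B [45, 45, 45, 46, 47, 48, 48, 48, 49, 53, 60, 78, 98, 125, 147, 169, 183, 191, 191, 180, 162, 135, 104, 79, 60, 52, 48, 48, 46, 44, 41, 39, 38, 39, 40]
   G-R [-40, -41, -41, -42, -42, -40, -37, -28, -19, -6, 2, 11, 12, 12, 7, 4, 0, -1, -3, -2, 0, 2, 4, 4, 6, 4, 4, 4, 9, 10, 12, 13, 8, 2, -10]
scene 0 B [46, 46, 45, 45, 45, 46, 46, 46, 46, 48, 52, 63, 77, 99, 122, 147, 166, 180, 190, 189, 180, 161, 131, 102, 71, 54, 43, 42, 41, 42, 41, 39, 38, 38, 39]
   G-R [-40, -40, -40, -40, -41, -41, -40, -36, -28, -14, 0, 16, 24, 29, 27, 23, 18, 13, 9, 9, 13, 18, 22, 25, 28, 29, 28, 27, 28, 29, 31, 33, 33, 31, 20]
scene 1 B [47, 46, 46, 46, 46, 46, 45, 45, 46, 47, 48, 52, 58, 68, 81, 98, 114, 129, 142, 148, 149, 142, 124, 104, 76, 58, 43, 41, 4
[... 2592 characters left out ...]
 10, 8, 7, 7, 8, 9, 12, 15, 19, 22, 24, 24, 21, 16, 7, -3, -13, -19, -23, -25, -25]
top 0 B [51, 52, 51, 50, 50, 54, 57, 56, 56, 57, 62, 71, 85, 103, 121, 136, 148, 154, 155, 150, 139, 123, 106, 89, 76, 65, 57, 51, 44, 38, 33, 35, 39, 45, 49]
   G-R [-26, -25, -24, -19, -12, -2, 8, 17, 23, 25, 25, 23, 21, 19, 16, 13, 11, 9, 8, 7, 9, 10, 13, 17, 20, 23, 25, 25, 23, 17, 6, -3, -13, -20, -24]
top 1 B [49, 49, 50, 50, 48, 48, 52, 58, 61, 62, 63, 66, 69, 76, 88, 105, 123, 136, 146, 151, 152, 146, 136, 121, 106, 91, 79, 70, 64, 58, 49, 42, 38, 37, 40]
   G-R [-26, -26, -26, -25, -23, -19, -11, 0, 9, 17, 23, 25, 24, 23, 21, 18, 15, 13, 11, 9, 8, 8, 9, 11, 13, 17, 20, 22, 23, 22, 19, 13, 4, -6, -15]
```

The bubble is about 7.5 mm towards the side guard, so I need about 2.1 rad clockwise. I'll descend over the knob and grip it.

>>> step_arm(targets="1 -0.003 -0.002 -0.08 0 0 0;1 -0.003 -0.002 -0.15 0 0 0;1 -0.003 -0.002 -0.2 0 0 0;1 -0.003 -0.002 -0.212 0 0 0;-0.2 -0.003 -0.002 -0.212 0 0 0;-0.2 -0.003 -0.002 -0.212 0 0 0;-0.2 -0.003 -0.002 -0.212 0 0 0;-0.2 -0.003 -0.002 -0.212 0 0 0;-0.2 -0.003 -0.002 -0.212 0 0 0")

```text
clock: 16.4
eef_pos: [0.4436, 0.2511, 0.087]
tool_rot: [-0.331, 0.944, 0.0, 0.002]
ft_force: [-0.3, 0.5, 0.4]
grip_width: 0.0339
grasp_force: 0.0
```

>>> step_arm(targets="-1 0 0 0 0 0 0;-1 0 0 0 0 0 0;-1 0 0 0 0 0 0;-1 0 0 0 0 0 0")

```text
clock: 16.73
eef_pos: [0.4436, 0.2508, 0.0871]
tool_rot: [-0.331, 0.944, 0.0, 0.002]
ft_force: [-0.1, -0.1, 7.0]
grip_width: 0.03
grasp_force: 59.1
```

Gripped with no side force. Now I turn clockwise.

>>> step_arm(targets="-1 0 0 0 0 0 -0.12;-1 0 0 0 0 0 -0.24;-1 0 0 0 0 0 -0.36;-1 0 0 0 0 0 -0.48;-1 0 0 0 0 0 -0.6;-1 0 0 0 0 0 -0.72;-1 0 0 0 0 0 -0.84;-1 0 0 0 0 0 -0.9;-1 0 0 0 0 0 -0.9")

```text
clock: 17.48
eef_pos: [0.4435, 0.251, 0.0871]
tool_rot: [0.017, 1.0, 0.001, 0.002]
ft_force: [-0.3, -0.7, 6.9]
grip_width: 0.0304
grasp_force: 59.2
```

>>> step_arm(targets="-1 0 0 0 0 0 -0.12;-1 0 0 0 0 0 -0.24;-1 0 0 0 0 0 -0.36;-1 0 0 0 0 0 -0.48;-1 0 0 0 0 0 -0.6;-1 0 0 0 0 0 -0.72;-1 0 0 0 0 0 -0.84;-1 0 0 0 0 0 -0.9;-1 0 0 0 0 0 -0.9")

```text
clock: 18.23
eef_pos: [0.4436, 0.2512, 0.0871]
tool_rot: [0.362, 0.932, 0.001, 0.001]
ft_force: [-0.2, 0.5, 6.3]
grip_width: 0.0302
grasp_force: 59.2
```

>>> step_arm(targets="-1 0 0 0 0 0 -0.12;-1 0 0 0 0 0 -0.24;-1 0 0 0 0 0 -0.36;-1 0 0 0 0 0 -0.48;-1 0 0 0 0 0 -0.6;-1 0 0 0 0 0 -0.72;-1 0 0 0 0 0 -0.84;-1 0 0 0 0 0 -0.9;-1 0 0 0 0 0 -0.9")

```text
clock: 18.98
eef_pos: [0.4437, 0.2513, 0.0871]
tool_rot: [0.662, 0.749, 0.002, 0.001]
ft_force: [0.9, 1.2, 5.2]
grip_width: 0.0305
grasp_force: 59.2
```

>>> step_arm(targets="-1 0 0 0 0 0 0;-1 0 0 0 0 0 0;-1 0 0 0 0 0 0;-1 0 0 0 0 0 0;-1 0 0 0 0 0 0;-1 0 0 0 0 0 0;-1 0 0 0 0 0 0;-1 0 0 0 0 0 0;-1 0 0 0 0 0 0;-1 0 0 0 0 0 0")

```text
clock: 19.82
eef_pos: [0.4437, 0.2513, 0.0871]
tool_rot: [0.662, 0.75, 0.002, 0.0]
ft_force: [0.9, 0.2, 5.7]
grip_width: 0.03
grasp_force: 59.2
```

```bash
cat >> bub.py <<'E'
def meas(im,n,C,yaw,z0,o):
    q=prof(im,n,C,yaw,z0,o); g=q[:,1]-q[:,0]; B=q[:,2]; S=s*1000
    th=(g.min()+g.max())/2; k=np.where(g>th)[0]; f=lambda i,j:S[i]+(th-g[i])/(g[j]-g[i])*(S[j]-S[i])
    L=f(k[0]-1,k[0]); H=f(k[-1],min(k[-1]+1,len(S)-1)) if k[-1]<len(S)-1 else S[-1]
    w=np.clip(B-B.min()-.45*(B.max()-B.min()),0,None); c=(w*S).sum()/w.sum(); return np.round([L,H,c,c-(L+H)/2],1)
def both(a,b):
    for n,im,os in(("scene",a,(-.5,0,.5,1)),("top",b,(-1.5,-1,-.5,0,.5))):
        for o in os: print(n,o,meas(im,n,(.489,-.0105),1.46,.098,o))
def avg(f,N=8):
    a=np.mean([bot.camera("scene").astype(float) for _ in range(N)],0);b=np.mean([bot.camera("top").astype(float) for _ in range(N)],0)
    np.savez(f,a=a,b=b); return a,b
E
sed -i 's/arange(-34,35,2)/arange(-44,45,2)/' bub.py
python3 - <<'E'
from bub import *
d=np.load("b0.npz"); both(d['a'],d['b']); print(); both(*avg("b1.npz")); o=bot.get_obs(); print(o['clock'],o['joint_pos'].round(3),o['eef_pos'],o['ft_torque'],o['grip_width'])
print()
for n,os in(("scene",(-1,-.5,0)),("top",(-1,-.5,0))):
    for o in os: print('ref',n,meas(cv2.imread(f"pics/{n}0.png")[:,:,::-1],n,(.4993,-.3679),-.094,.036,o))
E
```

```text
scene -0.5 [-16.1  36.1   1.5  -8.5]
scene 0 [-14.5  37.5   2.4  -9.1]
scene 0.5 [-13.   38.8   3.5  -9.4]
scene 1 [-11.6  40.1   4.5  -9.7]
top -1.5 [-22.7  28.9  -4.1  -7.2]
top -1 [-21.9  30.2  -3.2  -7.4]
top -0.5 [-21.   31.3  -2.2  -7.4]
top 0 [-20.1  32.4  -1.4  -7.5]
top 0.5 [-19.1  33.3  -0.6  -7.7]

scene -0.5 [-15.6  35.8   7.9  -2.2]
scene 0 [-14.   37.1   8.8  -2.8]
scene 0.5 [-12.7  38.4   9.5  -3.3]
scene 1 [-11.3  39.6  10.4  -3.7]
top -1.5 [-23.5  28.5   2.3  -0.2]
top -1 [-22.8  29.7   3.2  -0.3]
top -0.5 [-21.9  30.8   4.   -0.5]
top 0 [-20.9  31.9   4.8  -0.7]
top 0.5 [-19.9  32.8   5.6  -0.9]
20.6167 [ 0.515  0.368 -0.216  0.983  0.     1.961] [0.44375079 0.25128238 0.08707845] [-0.07455062  0.20411934 -0.06139699] 0.030547687930790896

ref scene [-27.   24.2  -3.1  -1.7]
ref scene [-25.5  25.8  -1.9  -2.1]
ref scene [-23.9  27.   -0.8  -2.4]
ref top [-27.6  23.7  -2.6  -0.6]
ref top [-25.5  25.6  -0.7  -0.7]
ref top [-23.6  27.4   1.2  -0.7]
```

The bubble is centred to about 0.5 mm after allowing for the parallax bias seen on the level worktop. I'll release the knob, lift and move over the level, with tool y along it so the open fingertips straddle the window.

>>> step_arm(targets="0.65 0 0 0 0 0 0;0.65 0 0 0 0 0 0;0.65 0 0 0 0 0 0;0.65 0 0 0 0 0 0;0.65 0 0 0 0 0 0;0.65 0 0 0.08 0 0 0;0.65 0 0 0.16 0 0 0;0.65 0 0 0.22 0 0 0;0.65 0 0 0.22 0 0 0;0.65 0 0 0.22 0 0 0")

```text
clock: 21.45
eef_pos: [0.4437, 0.2512, 0.1974]
tool_rot: [0.662, 0.75, 0.002, 0.001]
ft_force: [-0.2, -0.8, -0.8]
grip_width: 0.0705
grasp_force: 0.0
```

>>> step_arm(targets="0.65 0.01 -0.07 0 0 0 0.12;0.65 0.02 -0.14 0 0 0 0.24;0.65 0.03 -0.21 0 0 0 0.36;0.65 0.05 -0.28 0 0 0 0.48;0.65 0.06 -0.35 0 0 0 0.6;0.65 0.07 -0.42 0 0 0 0.72;0.65 0.09 -0.5 0 0 0 0.85;0.65 0.09 -0.516 0 0 0 0.85;0.65 0.09 -0.516 0 0 0 0.85")

```text
clock: 22.2
eef_pos: [0.4864, -0.0102, 0.1934]
tool_rot: [0.382, 0.924, -0.001, -0.002]
ft_force: [0.2, 0.3, -0.4]
grip_width: 0.0701
grasp_force: 0.0
```

>>> step_arm(targets="0.65 0 0 0 0 0 0.12;0.65 0 0 0 0 0 0.24;0.65 0 0 0 0 0 0.36;0.65 0 0 0 0 0 0.48;0.65 0 0 0 0 0 0.6;0.65 0 0 -0.02 0 0 0.72;0.65 0 0 -0.06 0 0 0.85;0.65 0 0 -0.1 0 0 0.85;0.65 0 0 -0.1 0 0 0.85")

```text
clock: 22.95
eef_pos: [0.4834, -0.006, 0.1407]
tool_rot: [0.055, 0.998, 0.0, -0.005]
ft_force: [-1.1, -0.1, 0.2]
grip_width: 0.0701
grasp_force: 0.0
```

```bash
python3 - <<'E'
from bub import *
both(*avg("b2.npz",6)); o=bot.get_obs(); print(o['clock'],o['eef_pos'],o['tool_rot'],o['grip_width'])
d=np.load("b2.npz"); c=lambda im,u,v,w,h,s:cv2.resize(im[v:v+h,u:u+w],None,fx=s,fy=s,interpolation=2)
cv2.imwrite("pics/f1.png",np.hstack([c(d['a'],250,180,60,60,6.6),c(d['b'],255,175,60,60,6.6)]).clip(0,255)[:,:,::-1].astype(np.uint8))
E
```

```text
scene -0.5 [-15.5  35.7   7.9  -2.2]
scene 0 [-14.   37.1   8.8  -2.7]
scene 0.5 [-12.8  38.4   9.5  -3.3]
scene 1 [-11.3  39.6  10.4  -3.7]
top -1.5 [-23.4  28.2   2.3  -0.2]
top -1 [-22.7  29.5   3.2  -0.3]
top -0.5 [-21.8  30.7   4.   -0.4]
top 0 [-20.8  31.8   4.8  -0.7]
top 0.5 [-19.9  32.7   5.6  -0.9]
23.55 [ 0.48759367 -0.00769002  0.14567839] [5.55611559e-02 9.98455222e-01 2.85789531e-05 3.56176326e-04] 0.0706455846441806
```

View pics/f1.png

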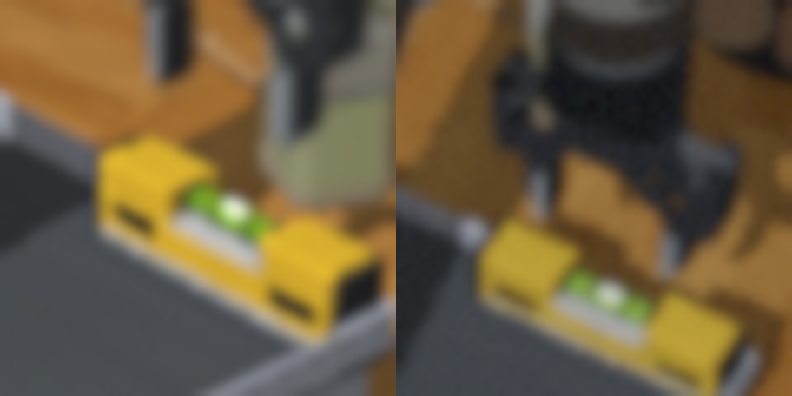

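The bubble sits centred, at (235,210) in the scene half and (608,293) in the top half. Fingertips are above both ends, so I press down.

>>> step_arm(targets="0.65 0.003 0 -0.04 0 0 0;0.65 0.003 0 -0.07 0 0 0;0.65 0.003 0 -0.08 0 0 0;0.65 0.003 0 -0.08 0 0 0;0.65 0.003 0 -0.08 0 0 0")

```text
clock: 23.97
eef_pos: [0.4889, -0.0077, 0.1055]
tool_rot: [0.056, 0.998, 0.0, -0.0]
ft_force: [0.1, -0.5, -0.9]
grip_width: 0.0707
grasp_force: 0.0
```

>>> step_arm(targets="0.65 0 0 -0.004 0 0 0;0.65 0 0 -0.008 0 0 0;0.65 0 0 -0.008 0 0 0;0.65 0 0 -0.008 0 0 0")

```text
clock: 24.3
eef_pos: [0.4891, -0.0076, 0.1016]
tool_rot: [0.055, 0.998, 0.0, 0.0]
ft_force: [-0.0, 0.1, 0.1]
grip_width: 0.0703
grasp_force: 0.0
```

>>> step_arm(targets="0.65 0 0 -0.003 0 0 0;0.65 0 0 -0.006 0 0 0;0.65 0 0 -0.006 0 0 0;0.65 0 0 -0.006 0 0 0")

```text
clock: 24.63
eef_pos: [0.4888, -0.0076, 0.0982]
tool_rot: [0.055, 0.998, -0.0, -0.0]
ft_force: [0.0, -0.4, 0.3]
grip_width: 0.0706
grasp_force: 0.0
```

>>> step_arm(targets="0.65 0 0 -0.003 0 0 0;0.65 0 0 -0.005 0 0 0;0.65 0 0 -0.005 0 0 0;0.65 0 0 -0.005 0 0 0")

```text
clock: 24.97
eef_pos: [0.489, -0.0076, 0.0962]
tool_rot: [0.055, 0.998, -0.0, 0.0]
ft_force: [-1.0, 0.2, 4.8]
grip_width: 0.0703
grasp_force: 2.0
```

>>> step_arm(targets="0.65 0 0 -0.002 0 0 0;0.65 0 0 -0.004 0 0 0;0.65 0 0 -0.004 0 0 0;0.65 0 0 -0.004 0 0 0")

```text
clock: 25.3
eef_pos: [0.4891, -0.0076, 0.0961]
tool_rot: [0.055, 0.998, 0.0, 0.001]
ft_force: [-6.2, -0.2, 18.0]
grip_width: 0.0704
grasp_force: 8.5
```

>>> step_arm(targets="0.65 0 0 0 0 0 0;0.65 0 0 0 0 0 0;0.65 0 0 0 0 0 0;0.65 0 0 0 0 0 0;0.65 0 0 0 0 0 0;0.65 0 0 0 0 0 0;0.65 0 0 0 0 0 0;0.65 0 0 0 0 0 0;0.65 0 0 0 0 0 0;0.65 0 0 0 0 0 0")

```text
clock: 26.13
eef_pos: [0.4891, -0.0076, 0.0961]
tool_rot: [0.055, 0.998, -0.0, 0.001]
ft_force: [-5.4, 0.6, 16.7]
grip_width: 0.0703
grasp_force: 8.5
```

```bash
python3 - <<'E'
from bub import *
both(*avg("b3.npz",6)); o=bot.get_obs(); print(o['clock'],o['eef_pos'],o['ft_force'],o['grip_width'])
E
```

```text
scene -0.5 [-18.1  35.9   6.1  -2.9]
scene 0 [-15.   37.3   7.9  -3.3]
scene 0.5 [-13.1  38.6   9.2  -3.5]
scene 1 [-11.5  39.7  10.4  -3.7]
top -1.5 [-34.1  28.1  -1.4   1.6]
top -1 [-24.8  29.6   1.4  -1. ]
top -0.5 [-23.2  30.8   3.   -0.8]
top 0 [-21.7  31.9   4.2  -0.9]
top 0.5 [-20.4  32.9   5.5  -0.7]
26.7333 [ 0.48911863 -0.00761496  0.09610434] [-6.8284339   0.54015946 16.62234068] 0.07036686265631124
```

```bash
python3 -c "
from workcell import bot
print(bot.job_done())"
```

```text
the job is handed in; nothing more can be done
None
```

I handed the job in at about 27 s. The level is flush in the guard corner and the bubble is centred to within about 1 mm by my camera estimate. The fingertips are pressing the level down with about 17 N, and nothing touched the bottle, salt pot or mill; no verdict was returned.

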